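# Snap the air jet into the bench air outlet

### The arm

A 6-joint arm with a two-finger parallel gripper is mounted at the origin on a cart in front of the work surface, level with it; the furniture and walls round the work are solid. World frame = base frame: x ahead of the robot, y to its left, z up, the work surface at z = 0. Lengths are in m, angles in degrees, forces in N, time in s.
With the tool pointing down it reaches from about 0.325 to 0.85 m from the base axis. Payload 15.5 kg.
Tool frame: the origin (TCP) lies at the very end of the fingers, on their centre line; the grasp point (between the pads) lies arm.grip_depth behind it (arm.grip_depth is the distance from the TCP to the grasp point, in m); z points along the fingers, y is the line along which they close (so a half turn about z gives the same grasp; the last joint's range is limited). The gripper opens to 91 mm and grips with 3 to 60 N. Pads are 32 mm wide; open, the fingers measure 118 mm over their backs; the gripper's body (76 mm by 178 mm) begins 60 mm behind the grasp point.
Start: joints at [71.19, 28.281, 77.091, -0, 74.628, -5.472], TCP at [0.144, 0.608, 0.214] pointing down, gripper open.
Joint ranges: [-166.48, 166.48], [-47.26, 123.95], [12.59, 153.08], [-70.14, 250.14], [6.76, 159.57], [-176.63, 176.63]. Speed limits (degrees/s): [108.29, 108.29, 147.25, 172.46, 172.46, 172.46].

### API

Orientations are given as a 3x3 rotation matrix whose columns are the frame's x, y, z axes.
In Python, from rig import arm gives the robot as it stands. Calls block until the motion is done:
- arm.move_to(position, orientation): joint-space move of the TCP to a pose.
- arm.move_l(position, orientation=None, feed=0.15): straight line of the TCP; orientation=None keeps the orientation; feed is the mean speed in m/s.
- arm.move_joints(angles): joint-space move.
- arm.grip(opening): finger opening in m; the grip force is fixed at half the most; returns when the fingers have stopped.
- arm.sleep(seconds).
- arm.solve_ik(position, orientation): joint angles nearest the present ones, or None.
- arm.snapshot(name): name is "scene" or "top" or "wrist"; returns the picture (400x640x3 uint8, red, green, blue); there is no depth.
- arm.get_calibration(name): a dict with "intrinsics" (3x3 intrinsics, pixels), "cam_to_world" (4x4, takes a point from camera to world coordinates). Camera axes: x right, y down, z forward; pixel columns grow to the right and rows downward; lengths in m; the calibration is good to about 2 mm. A picture is of the moment at which its call begins: read the wrist's pose just before it. get_calibration takes no time and is no camera call; for the wrist camera it gives the pose at the moment of the call.
A pose or a line that the arm cannot do raises arm.Unreachable and nothing moves.
- arm.sign_off(): hands the job in; it is judged then, once.
Readings, each from a call of its own:
- arm.current_t(): time.
- arm.current_joint_positions(): joint angles.
- arm.current_dq(): joint speeds.
- arm.current_tau(): joint torques, N m.
- arm.current_ee_pos(): TCP position.
- arm.current_tool_rot(): TCP orientation.
- arm.current_force(): force on the tool from outside, world axes, zero at the start.
- arm.current_torque(): the same for the moment, N m.
- arm.current_width(): finger opening in m.
- arm.current_grasp_force(): force on a finger pad.
Only numpy, scipy, OpenCV 4.12 (cv2) and the standard library are available. Lean on these libraries where they do the work, as an engineer would, in place of code of your own. Each camera call takes 0.05 s, during which the arm holds its last target. There are 200 camera calls.

### The job

Lift the small aluminium air jet out of its wooden stand and push it straight down into the open air outlet with the blue collar, firmly but without forcing it, until the coupling snaps and holds the jet by itself. Then let go, and leave the sherds and spring clamps lying where they are.

Things in the scene. Friction and masses are not known exactly. Their poses are not given: they have to be found in the camera images.
- jet: Loose upright aluminium air jet, 105 mm long, 0.11 kg; origin at the tip of its plug end (bottom), z axis up towards the nozzle. From the bottom: round-nosed plug 16 mm thick with a locking groove (14-24 mm up); flange 28 mm wide (46-49 mm); grip sleeve 22 mm thick with black rings (49-86 mm, hold it here); slim brass nozzle up to 105 mm. Its flange rests on the stand.
- jet_stand: Fixed wooden block 78 x 66 mm, 58 mm high, with one 21 mm hole, 50 mm deep, in the middle of its top; origin at the centre of its underside.
- blue_outlet: Grey block 84 x 74 mm, 24 mm high, fixed to the desk; origin at the centre of its underside. From its middle rises the quick coupling: a steel barrel 38 mm thick (46 mm over the blue collar) with an 18 mm bore, open at the top.
- blue_mouth (a point): Centre of the bore's open mouth on the blue outlet's barrel, 76 mm above the desk; z up. Somewhere 9 to 25 mm below it, differing from start to start and not to be seen, four sprung balls grip the plug. Snapped home, the jet's origin is 26 to 42 mm below this point and its flange 4 to 20 mm above it.
- blue_barrel (a joint): How far the barrel of the blue outlet has sunk on its stiff rubber mount; m, 0 at rest, about 1 mm for every 12 N of downward push, 4 mm at most. More than 0.0025, that is a push of more than 30 N, damages the coupling.
- blue_valve (a joint): Sprung valve in the blue outlet's bore, below the balls; m, 0 shut, grows as the plug pushes it down. Passing the balls takes 11 to 16 N of push; then the force drops and the valve opens against 8 to 15 N; the balls snap into the groove at 0.003 to 0.006, a hard stop follows at 0.007. Snapped in and let go, it stays open at 0.004 to 0.005; else it shuts and lifts the jet.
- grey_mouth (a point): Mouth of a second, like outlet with a grey collar; it is closed by a fixed red dust cap reaching 22 mm above this point, and is not to be used. This point is 76 mm above the desk. Either outlet may be the left or the right one.
- sherd_m3: Loose flat dark pottery sherd, 99 x 89 x 19 mm, behind the outlets; origin under its centre.
- sherd_b1: Loose flat pale pottery sherd, 106 x 105 x 20 mm, behind the stand; origin under its centre.
- sherd_b4: Loose small sherd, 69 x 64 x 14 mm, near the front edge; origin under its centre.
- sherd_b7: Loose small sherd, 62 x 49 x 15 mm, near the front edge; origin under its centre.
- clamp_near: Loose black spring clamp with blue pads, 158 x 115 x 26 mm, lying flat left of the stand; origin under its centre.
Mind the look-alikes: they are no part of the job. Of the things that look like the jet_stand, take the one that is farthest from the robot's base at the start.

How it is judged (in metres and radians):
On the way:
1. the jet is lifted clear of its stand (plug tip more than 10 mm above the stand's top) (z of jet in the frame of jet_stand above 0.068 m), for 0.1 s.
At the end, for the whole second after the job is handed in: The jet is snapped into the blue-collared outlet and held there by the coupling: with the jet let go, the valve stays open by more than 3 mm, the plug tip is more than 22 mm below the mouth and within 3 mm of its axis, and the jet is upright within 0.12 rad and at rest (value of joint blue_valve above 0.003 m and z of jet in the frame of blue_mouth below -0.022 m and horizontal distance between jet and blue_mouth below 0.003 m and angle between jet's own z axis and vertical below 0.12 rad and linear speed of jet below 0.02 m/s); the robot touches nothing.
It fails at once if the blue outlet is pushed down with more than 30 N (its barrel sinks more than 2.5 mm) (value of joint blue_barrel above 0.0025 m).
It fails at once if a sherd or the spring clamp is pushed more than 20 mm from its place (distance of any of sherd_m3, sherd_b1, sherd_b4, sherd_b7, clamp_near from where it was at the start of the episode above 0.02 m).
It also fails if it takes over 40 s, if anything falls off the work surface, if the arm or the gripper's body presses on something with over 40 N, if the wrist force passes 120 N, or if a joint passes its speed limit or range.

## Working session

There is one attempt and no reset: what is moved stays moved. The work goes in short steps, each a Python script; the robot and the scene stay as the last script left them, time stands still between calls to the robot, and variables do not carry over. Pictures are saved under pics/ and viewed, at most 10 in all, crops included, and the job is handed in when it is done.

```bash
ls; mkdir -p pics; python3 - <<'E'
from rig import arm
import cv2,numpy as np
for n in ("scene","top"):
    im=arm.snapshot(n); cv2.imwrite(f"pics/{n}0.png",im[:,:,::-1]); c=arm.get_calibration(n); print(n,c["intrinsics"],np.round(c["cam_to_world"],3))
print(arm.grip_depth,arm.current_t(),arm.current_force(),np.round(arm.current_tool_rot(),3))
E
```

```text
pics
scene [[514.48764976   0.         316.9203331 ]
 [  0.         514.48764976 200.29174324]
 [  0.           0.           1.        ]] [[ 0.903 -0.261  0.341  0.058]
 [-0.43  -0.542  0.722 -1.025]
 [-0.004 -0.799 -0.602  0.936]
 [ 0.     0.     0.     1.   ]]
top [[434.82444773   0.         310.79919603]
 [  0.         434.82444773 205.03241668]
 [  0.           0.           1.        ]] [[-3.100e-02 -9.830e-01  1.840e-01  2.940e-01]
 [-1.000e+00  3.100e-02 -1.000e-03  1.300e-02]
 [-5.000e-03 -1.840e-01 -9.830e-01  1.363e+00]
 [ 0.000e+00  0.000e+00  0.000e+00  1.000e+00]]
0.0188 0.1 [ 0.06765827 -1.3095835   0.50381791] [[-0.973  0.231 -0.   ]
 [ 0.231  0.973 -0.001]
 [ 0.    -0.001 -1.   ]]
```

View pics/scene0.png

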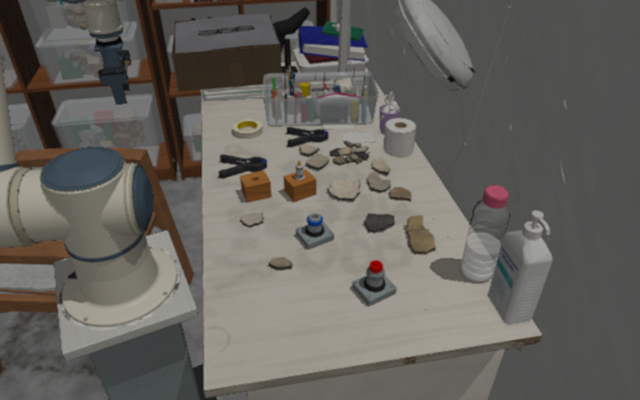

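View pics/top0.png

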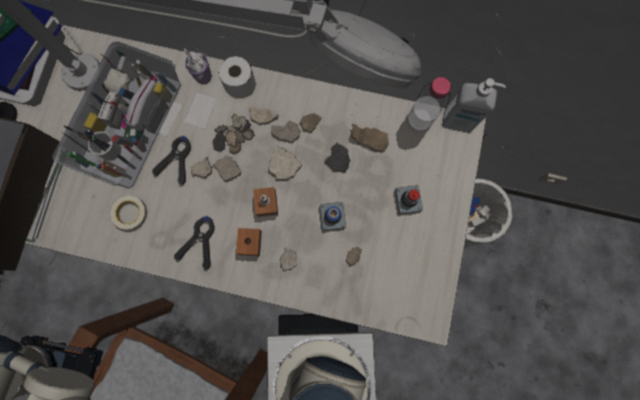

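The jet stands in the stand at scene (299,183) / top (265,202). A look-alike empty stand is at scene (256,186) / top (248,242). The one with the jet is farther from the base, so it is the one meant. The blue outlet is at scene (315,225) / top (333,213), and the capped grey one is at scene (375,280) / top (409,198). Next I'll make an enlarged crop and rough estimates.

```bash
cat > h.py <<'E'
import numpy as np, cv2
from rig import arm
def ray(cal,uv):
    K,T=cal["intrinsics"],np.array(cal["cam_to_world"])
    d=T[:3,:3]@np.linalg.inv(K)@np.array([uv[0],uv[1],1.]); return T[:3,3],d/np.linalg.norm(d)
def plane(cal,uv,z):
    o,d=ray(cal,uv); return o+d*(z-o[2])/d[2]
def tri(obs):
    A=np.zeros((3,3));b=np.zeros(3);rs=[ray(*o) for o in obs]
    for o,d in rs:
        M=np.eye(3)-np.outer(d,d);A+=M;b+=M@o
    p=np.linalg.solve(A,b); return p,[round(1e3*np.linalg.norm(np.cross(p-o,d)),1) for o,d in rs]
def blobs(im,lo,hi,amin=8):
    m=cv2.inRange(cv2.cvtColor(im,cv2.COLOR_RGB2HSV),np.array(lo),np.array(hi))
    n,l,s,c=cv2.connectedComponentsWithStats(m)
    return sorted([(int(s[i,4]),np.round(c[i],1).tolist(),s[i,:4].tolist()) for i in range(1,n) if s[i,4]>=amin],reverse=True),m
E
python3 - <<'E'
from h import *
S=cv2.imread("pics/scene0.png")[:,:,::-1];T=cv2.imread("pics/top0.png")[:,:,::-1]
cs,ct=arm.get_calibration("scene"),arm.get_calibration("top")
for n,im in(("s",S),("t",T)):
    print(n,"blue",[b for b in blobs(im,(100,120,50),(130,255,255))[0] if 150<b[1][1]<260 and 190<b[1][0]<400])
    print(n,"wood",[b for b in blobs(im,(4,130,60),(16,255,255),60)[0] if 160<b[1][1]<260 and 190<b[1][0]<400])
a=cv2.resize(S[150:250,235:345],None,fx=3.6,fy=3.6,interpolation=2);b=cv2.resize(T[180:260,230:350],None,fx=3.3,fy=4.5,interpolation=2)
cv2.imwrite("pics/crop1.png",np.hstack([a,b])[:,:,::-1])
print(plane(ct,(265,202),.058),plane(ct,(333,213),.076),plane(cs,(299,178),.058),plane(cs,(315,217),.076))
E
```

```text
s blue [(74, [314.3, 222.3], [307, 217, 15, 10]), (10, [263.3, 160.2], [262, 159, 4, 3])]
s wood [(706, [255.5, 185.8], [241, 171, 30, 31]), (649, [299.7, 186.0], [284, 170, 32, 31])]
t blue [(46, [332.1, 216.3], [326, 209, 14, 12]), (12, [206.1, 218.5], [204, 217, 5, 4])]
t wood [(490, [247.9, 241.8], [237, 229, 23, 26]), (337, [265.2, 201.3], [254, 189, 23, 25])]
[0.5513749  0.15200944 0.058     ] [ 0.50770417 -0.0536002   0.076     ] [0.55585934 0.154186   0.058     ] [ 0.5098903  -0.05624341  0.076     ]
```

View pics/crop1.png

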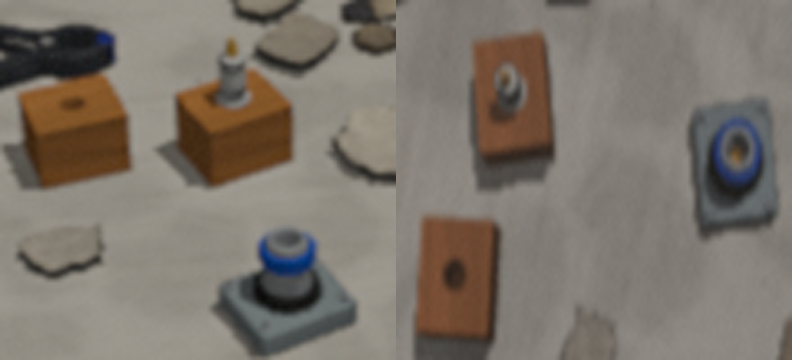

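The crop confirms it: the jet with its brass nozzle is in the far wooden stand, the nearer stand is empty, and the blue-collar outlet is open. Both views agree to about 5 mm. Next: close looks with the wrist camera.

```bash
python3 - <<'E'
from h import *
R=np.array(arm.current_tool_rot()); 
c=arm.get_calibration("wrist"); p=np.array(arm.current_ee_pos())
Cw=np.array(c["cam_to_world"]); off=R.T@(Cw[:3,3]-p); print("cam in tool",off,R.T@Cw[:3,:3])
R=np.diag([-1.,1,-1])  # tool y = world y
out=[]
for k,(x,y,z) in enumerate([(.553,.153,.09),(.509,-.055,.076)]):
    for j,dy in enumerate((-.03,.03)):
        # cam above the target
        d=R@off; o,ax=None,R@(np.array(arm.current_tool_rot()).T@np.array(arm.get_calibration("wrist")["cam_to_world"])[:3,2])
        h=.27; t=-(h)/ax[2]; P=np.array([x,y,z])-ax*t-d; P[1]+=dy
        print("go",P)
        arm.move_to(P,R)
        arm.sleep(.3)
        cal=arm.get_calibration("wrist"); im=arm.snapshot("wrist")
        np.savez(f"w{k}{j}.npz",K=cal["intrinsics"],T=cal["cam_to_world"],im=im)
        out.append(im)
cv2.imwrite("pics/w.png",cv2.resize(np.vstack([np.hstack(out[:2]),np.hstack(out[2:])]),(800,500),interpolation=3)[:,:,::-1])
print(arm.current_t())
E
```

```text
cam in tool [ 0.06989908 -0.00090491 -0.16986781] [[ 9.51683713e-04 -9.68375352e-01 -2.49496037e-01]
 [ 9.99999458e-01  1.02717420e-03 -1.72375391e-04]
 [ 4.23199971e-04 -2.49495737e-01  9.68375804e-01]]
go [0.55333525 0.12395297 0.19013219]
go [0.55335708 0.18395918 0.19013219]
go [ 0.50937081 -0.08404228  0.17613219]
go [ 0.50936668 -0.02404484  0.17613219]
5.525
```

View pics/w.png

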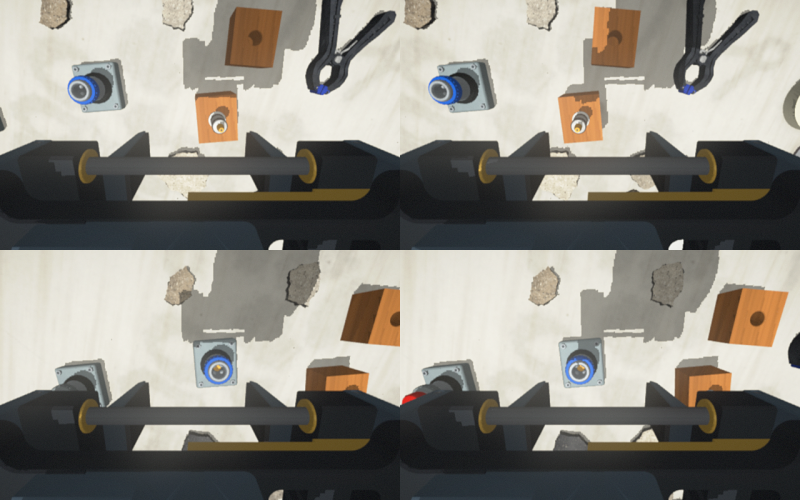

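Wrist views: the jet is at about (347,195) in w00 and (288,195) in w01. The blue mouth is at about (345,188) in w10 and (284,188) in w11. I'll enlarge these four to pick features.

```bash
python3 - <<'E'
from h import *
t=[]
for k,c in zip(("00","01","10","11"),((347,195),(288,195),(345,188),(284,188))):
    im=np.load(f"w{k}.npz")["im"]; x0,y0=c[0]-33,c[1]-32
    a=cv2.resize(im[y0:y0+50,x0:x0+66],None,fx=6,fy=6,interpolation=2)
    for i in range(0,66,10): cv2.putText(a,str(x0+i),(i*6,8),0,.3,(255,0,0));cv2.line(a,(i*6+3,8),(i*6+3,12),(255,0,0))
    for i in range(0,50,10): cv2.putText(a,str(y0+i),(0,i*6+6),0,.3,(255,0,0));cv2.line(a,(18,i*6+3),(22,i*6+3),(255,0,0))
    t.append(a)
    print(k,x0,y0,"brass/blue",[b for b in blobs(im[y0:y0+50,x0:x0+66],(100,120,50),(130,255,255))[0]][:2],blobs(im[y0:y0+50,x0:x0+66],(16,130,60),(28,255,255))[0][:2])
cv2.imwrite("pics/c2.png",np.vstack([np.hstack(t[:2]),np.hstack(t[2:])])[:,:,::-1])
E
```

```text
00 314 163 brass/blue [] [(69, [38.6, 42.1], [34, 37, 10, 11])]
01 255 163 brass/blue [] [(73, [29.2, 41.5], [25, 36, 10, 12])]
10 312 156 brass/blue [(506, [35.8, 28.0], [14, 13, 46, 37])] [(41, [36.3, 31.9], [31, 28, 10, 8])]
11 251 156 brass/blue [(429, [37.2, 29.8], [14, 15, 46, 35])] [(27, [39.1, 31.7], [34, 29, 10, 7])]
```

View pics/c2.png

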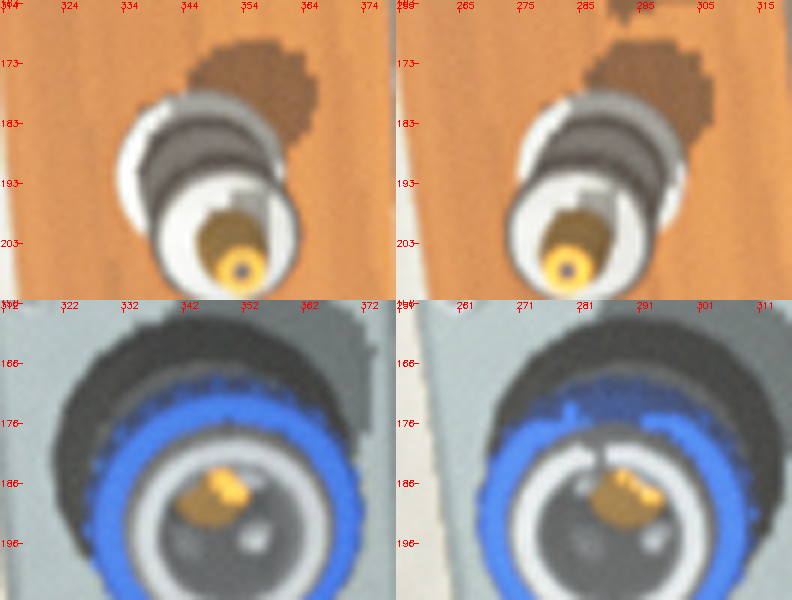

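```bash
python3 - <<'E'
from h import *
L=lambda k:(lambda d:dict(intrinsics=d["K"],cam_to_world=d["T"]))(np.load(f"w{k}.npz"))
for n,a,A,b,B in(("nozzle","00",(353.8,207.5),"01",(283,207.5)),("sleeve top","00",(351.5,202.2),"01",(285.2,202)),("mouth","10",(350,195.1),"11",(286.25,195.3))):
    print(n,tri([(L(a),A),(L(b),B)]))
    z={"nozzle":.117,"sleeve top":.098,"mouth":.076}[n]; print("  planes",plane(L(a),A,z),plane(L(b),B,z))
# bore ring fit: bright steel ring, unsaturated, near centre
for k,c in(("10",(350,195)),("11",(286,195))):
    im=np.load(f"w{k}.npz")["im"]; print(k,"hough",cv2.HoughCircles(cv2.resize(cv2.cvtColor(im[c[1]-25:c[1]+25,c[0]-25:c[0]+25],cv2.COLOR_RGB2GRAY),None,fx=4,fy=4,interpolation=2),cv2.HOUGH_GRADIENT,1,200,param1=120,param2=20,minRadius=40,maxRadius=75), "->(c-100+1.5)/4 offset")
E
```

```text
nozzle (array([0.55675725, 0.1550779 , 0.11651816]), [np.float64(0.1), np.float64(0.1)])
  planes [0.55650459 0.15501104 0.117     ] [0.55671907 0.15512866 0.117     ]
sleeve top (array([0.5570936 , 0.15518213, 0.09880215]), [np.float64(0.0), np.float64(0.0)])
  planes [0.55730642 0.15527968 0.098     ] [0.55733419 0.15509823 0.098     ]
mouth (array([ 0.5096314 , -0.0527163 ,  0.07424575]), [np.float64(0.0), np.float64(0.0)])
  planes [ 0.50913389 -0.0529221   0.076     ] [ 0.5092224 -0.0525419  0.076    ]
10 hough [[[101.5  98.5  48.3]]] ->(c-100+1.5)/4 offset
11 hough [[[100.5  99.5  62.9]]] ->(c-100+1.5)/4 offset
```

Measured heights match the text: nozzle 0.1165 vs 0.117, sleeve top 0.0988 vs 0.098, mouth 0.0742 vs 0.076. Now grasp, lift, and carry it above the mouth.

```bash
python3 - <<'E'
from h import *
R=np.diag([-1.,1,-1]); J=np.array([.557,.1552]); M=np.array([.5092,-.0527])
arm.grip(.06)
arm.move_to([*J,.16],R); arm.move_l([*J,.067],R,feed=.1)
arm.sleep(.2); f0=np.array(arm.current_force())
arm.grip(0); arm.sleep(.2)
print("w",arm.current_width(),arm.current_grasp_force(),"dF",np.array(arm.current_force())-f0,arm.current_ee_pos())
arm.move_l([*J,.18],R,feed=.15); arm.sleep(.2)
print("held",arm.current_width(),np.array(arm.current_force())-f0)
arm.move_l([*M,.18],R,feed=.2)
arm.move_l([*M,.14],R,feed=.1); arm.sleep(.3)
print(arm.current_ee_pos(),arm.current_force(),arm.current_torque(),arm.current_t())
cal=arm.get_calibration("scene"); K=cal["intrinsics"];Tc=np.linalg.inv(cal["cam_to_world"])
q=K@(Tc@np.array([*M,.08,1]))[:3]; u,v=(q[:2]/q[2]).astype(int)
S=arm.snapshot("scene"); W=arm.snapshot("wrist")
a=cv2.resize(S[v-35:v+25,u-30:u+30],(400,400),interpolation=2); b=cv2.resize(W[150:400,200:450],(400,400))
cv2.imwrite("pics/hold.png",np.hstack([a,b])[:,:,::-1])
E
```

```text
w 0.021482899241356924 30.00001609325409 dF [-0.56458582  0.79701913 -0.11046421] [0.55700723 0.15521673 0.06698148]
held 0.021390275963555472 [-0.63157525  0.09036397 -1.09250626]
[ 0.50944936 -0.05275092  0.1404369 ] [ 0.58097877 -0.46247972 -1.88556237] [ 0.00330434  0.06471823 -0.03345369] 12.2667
```

View pics/hold.png

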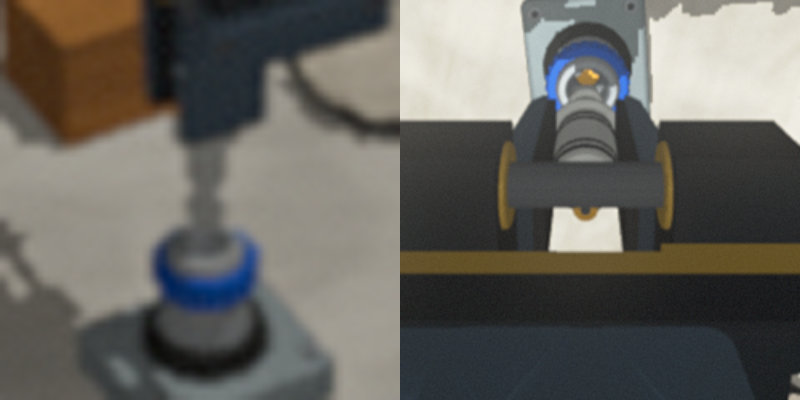

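The jet is held upright, with its plug visually over the blue mouth in both views. Now a guarded insertion in small steps with a force limit.

```bash
cat > ins.py <<'E'
from h import *
import sys
def push(x,y,z0,z1,fmax,step=.0005,feed=.02,f0=None,rim=6):
    log=[];z=z0
    while z>z1:
        z-=step; arm.move_l([x,y,z],feed=feed)
        f=np.array(arm.current_force())-f0; log.append((round(z*1e3,1),round(arm.current_ee_pos()[2]*1e3,1),*np.round(f,1)))
        if f[2]>fmax or (z>.124 and f[2]>rim): break
    return z,log
E
python3 - <<'E'
from ins import *
np.save("f0.npy",f0:=np.array(arm.current_force()))
x,y=.5092,-.0527
arm.move_l([x,y,.134],feed=.05)
z,log=push(x,y,.134,.112,10,.001,.04,f0)
for l in log: print(*l)
print(arm.current_t())
E
```

```text
133.0 133.0 0.5 0.4 1.2
132.0 131.9 1.4 -0.5 0.1
131.0 130.9 0.7 -0.3 1.0
130.0 129.9 1.2 -0.0 0.5
129.0 128.9 0.3 0.7 1.0
128.0 127.9 0.0 -0.1 -0.2
127.0 126.9 1.1 0.3 0.3
126.0 125.9 2.2 0.0 0.9
125.0 124.9 1.2 -0.1 0.5
124.0 123.9 1.2 0.4 0.1
123.0 123.0 0.4 -0.5 0.4
122.0 121.9 1.3 -0.5 0.2
121.0 120.9 1.8 -0.9 -0.4
120.0 120.0 1.2 -0.1 -0.3
119.0 118.9 0.8 0.6 0.3
118.0 117.9 1.1 0.3 -0.2
117.0 116.9 1.3 -0.8 0.7
116.0 115.9 2.1 -0.2 -0.0
115.0 114.9 2.4 1.3 0.1
114.0 113.9 0.4 0.7 0.0
113.0 112.9 0.6 0.7 0.0
112.0 112.0 0.1 0.6 1.4
18.1333
```

The plug slid about 19 mm into the bore with no side load. Continue to the balls and valve.

```bash
python3 - <<'E'
from ins import *
z,log=push(.5092,-.0527,.112,.088,19.5,.0005,.02,np.load("f0.npy"))
for l in log: print(*l)
print(arm.current_t(),arm.current_width())
E
```

```text
111.5 111.6 -0.0 1.8 2.9
111.0 111.1 0.9 3.2 5.3
110.5 110.6 0.6 4.5 6.4
110.0 110.1 0.1 3.9 7.8
109.5 109.8 -0.5 3.8 10.2
109.0 109.3 -0.8 2.7 11.4
108.5 108.9 0.1 1.8 11.6
108.0 108.4 0.4 2.6 9.9
107.5 108.0 -0.9 3.1 13.4
107.0 107.4 0.3 2.0 10.1
106.5 106.8 0.2 1.4 8.1
106.0 106.3 -0.1 1.1 10.3
105.5 105.7 1.2 0.6 6.0
105.0 105.0 1.2 0.9 3.1
104.5 104.5 1.3 0.3 2.8
104.0 104.0 1.4 0.2 5.6
103.5 103.3 2.7 0.7 -0.1
103.0 102.9 1.3 1.0 0.4
102.5 102.4 1.5 1.3 0.6
102.0 102.0 1.5 2.2 0.3
101.5 101.4 1.5 0.8 -0.5
101.0 100.9 1.0 1.1 -0.6
100.5 100.5 1.5 0.9 -0.5
100.0 100.0 -0.0 0.7 0.4
99.5 99.5 0.9 0.8 1.1
99.0 99.1 1.1 1.4 5.3
98.5 98.7 0.9 1.1 6.4
98.0 98.2 1.3 1.4 7.2
97.5 97.8 -0.1 1.7 8.5
97.0 97.2 0.2 0.1 8.6
96.5 96.8 -0.1 0.9 8.2
96.0 96.0 0.6 1.0 1.4
95.5 95.2 2.4 2.3 -3.6
95.0 94.9 1.7 2.6 -1.4
94.5 94.6 1.0 1.4 2.4
94.0 94.2 -0.2 1.6 5.7
93.5 93.7 -0.1 1.7 7.8
93.0 93.3 -0.5 2.2 10.1
92.5 92.9 -0.5 2.3 13.7
92.0 92.5 -0.4 1.9 13.3
91.5 92.0 -0.3 3.7 14.7
91.0 91.5 -1.9 2.8 14.0
90.5 91.1 -0.4 1.8 17.5
90.0 90.7 -1.3 3.3 19.4
89.5 90.4 -1.9 2.3 22.4
29.3833 0.02111479631353086
```

The balls were passed at 108–104, the valve was reached at 99.5, the snap pulled the jet down at 96–95.5 (force went to −3.6 N), and then the stop took over. Unload, release and check.

```bash
python3 - <<'E'
from ins import *
f0=np.load("f0.npy"); x,y=.5092,-.0527
for z in(.0925,.0945):
    arm.move_l([x,y,z],feed=.03); print(z,np.round(np.array(arm.current_force())-f0,1))
arm.grip(.05); arm.move_l([x,y,.20],feed=.15)
R=np.diag([-1.,1,-1]); im={}
for j,dy in enumerate((-.03,.03)):
    arm.move_to([.509,y+dy,.20],R)
    arm.sleep(.2)
    c=arm.get_calibration("wrist"); im[j]=arm.snapshot("wrist")
    np.savez(f"e{j}.npz",K=c["intrinsics"],T=c["cam_to_world"],im=im[j])
print(arm.current_t())
t=[]
for j in(0,1):
    d=np.load(f"e{j}.npz"); q=d["K"]@(np.linalg.inv(d["T"])@np.array([x,y,.12,1]))[:3]; u,v=(q[:2]/q[2]).astype(int)
    print(j,u-33,v-40); t.append(cv2.resize(im[j][v-40:v+26,u-33:u+33],(396,396),interpolation=2))
cv2.imwrite("pics/end.png",np.hstack(t)[:,:,::-1])
E
```

```text
0.0925 [-0.9  2.4 12.7]
0.0945 [0.7 1.7 2.6]
32.45
0 318 162
1 249 161
```

View pics/end.png

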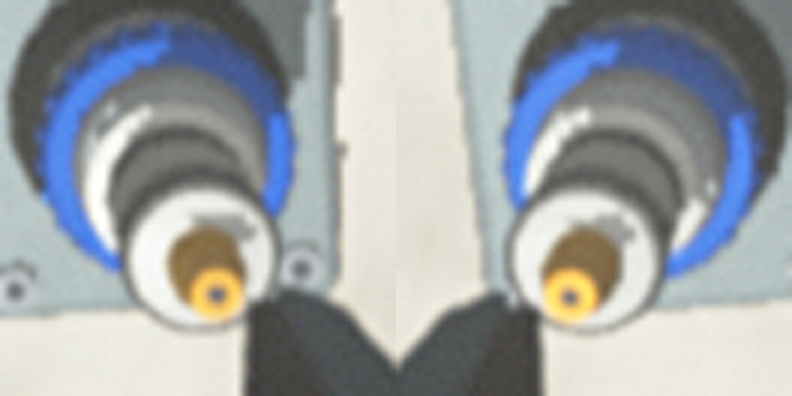

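```bash
python3 - <<'E'
from h import *
L=lambda k:(lambda d:dict(intrinsics=d["K"],cam_to_world=d["T"]))(np.load(f"e{k}.npz"))
p=tri([(L(0),(353.5,210.5)),(L(1),(277.3,209.8))]); s=tri([(L(0),(351.2,204.2)),(L(1),(279.6,204.2))])
print("nozzle",p,"sleeve top",s,"tip depth below mouth mm",1e3*(.076-(p[0][2]-.105)))
E
```

```text
nozzle (array([ 0.50900554, -0.05388526,  0.14405167]), [np.float64(0.0), np.float64(0.0)]) sleeve top (array([ 0.50875663, -0.05389874,  0.12838456]), [np.float64(0.3), np.float64(0.3)]) tip depth below mouth mm 36.94832900597042
```

The nozzle is at z = 0.144 m. With the valve just touching it would be about 0.149 m, so the valve is held open by about 5 mm. The jet is upright and on axis, so I'll hand it in.

```bash
python3 -c "
from rig import arm
print(arm.sign_off(), arm.current_t())"
```

```text
the job is handed in; nothing more can be done
the job is handed in; nothing more can be done
```

The jet is snapped into the blue-collared outlet and standing there by itself, released and upright, with the valve held open about 5 mm by my measurement; peak push was about 22 N, and the job was handed in at about 32.5 s (no verdict came back).

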